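# Load the tumbler and hold its dial at the third click

## Task

Put the two round porcelain grinding cylinders into the bowl of the vibrating tumbler and the stray square kiln post into the open wooden box, setting each down rather than dropping it. Only then turn the tumbler's spring-return dial clockwise past its first two clicks to the third, and finish while still holding it there with the gripper: it runs back if let go. Leave everything else on the bench where it is.

Things in the scene. Friction and masses are not known exactly. Their poses are not given: they have to be found in the camera images.
- cyl1: grinding cylinder, cream porcelain, round, 32 mm diameter, 45 mm tall, about 0.09 kg, standing on the bench; origin at the centre of its underside, z up
- cyl1_center (a point): centre of the first grinding cylinder, 22.5 mm above its underside
- cyl2: second grinding cylinder, same as the first; origin at the centre of its underside, z up
- cyl2_center (a point): centre of the second grinding cylinder, 22.5 mm above its underside
- post: kiln post, same cream ceramic but square, 32 x 32 mm and 60 mm tall, about 0.11 kg, standing on the bench; origin at the centre of its underside, z up, x and y square to its side faces
- post_center (a point): centre of the kiln post, 30 mm above its underside
- tumbler: vibrating tumbler, fixed to the bench: grey deck 200 x 400 x 30 mm, origin at the centre of its underside. On its +y half an open round grey bowl (centre at y = +100 mm, rim 145 mm above the bench, outside diameter 196 mm at the rim); on its -y half a grey console 150 mm (x) by 130 mm (y), top 75 mm above the bench, with the dial in the middle of the console's top
- bowl_in (a point): centre of the bowl's inner floor, 61 mm above the bench; the round bowl is 166 mm across inside at the floor and 186 mm at the rim, 84 mm deep; axes as the tumbler's
- dial_grip (a point): upright bar grip of the black dial, 56 mm long (its x), 14 mm thick (its y), 26 mm tall; this point is the middle of its underside, on the dial's vertical turning axis, 83 mm above the bench, standing on the dial's round skirt (68 mm diameter, 8 mm thick). It turns with the dial; a white line on its top marks the pointer end, -x
- dial (a joint): turn of the dial in rad, 0 at rest, growing clockwise seen from above; clicks (shallow detents, marked by white ticks on the console) at 0.35, 0.70 and 1.05, end stop at 1.12. A spring of 0.1 Nm at rest to 0.2 Nm at the third click, plus or minus about 0.07 Nm from the detents, always turns it back to 0 when let go
- postbox_in (a point): centre of the inner floor of the open wooden post box, 8 mm above the bench; box fixed to the bench, 140 x 140 mm outside, 55 mm tall, walls 8 mm; x and y square to its walls
- glazejar: bystander: small white jar with a black cap, 34 mm diameter, 50 mm tall, standing among the pieces; origin under its centre
- mug: bystander: blue ceramic mug, 80 mm diameter, 90 mm tall; origin under its centre
- squeeze: bystander: white squeeze bottle with a yellow cap, 56 mm diameter, 150 mm tall; origin under its centre
- tub: bystander: lidded white tub, 104 mm diameter, 100 mm tall; origin under its centre
- spoon: bystander: wooden spoon lying on the bench near the robot, along its x; origin at its middle underside
- brush: bystander: brush lying on the bench near the robot, along its x; origin at its middle underside
Things that resemble listed ones, but are neither listed nor needed, are in the scene too. There is more than one size of the part that bears postbox_in; the job needs the largest.

How it is judged:
By the outcome, as a careful person would: the job done as asked, in the order asked, and still so for the second after the job is handed in, while the arm keeps its last pose, push and grip.
It also fails if it takes over 72 s, if anything falls off the work surface, if the arm or the gripper's body presses on something with over 40 N, if the wrist force passes 120 N, or if a joint passes its speed limit or range.

## Robot

A 6-joint arm with a two-finger parallel gripper is mounted at the origin on the work surface. World frame = base frame: x ahead of the robot, y to its left, z up, the work surface at z = 0. Lengths are in m, angles in degrees, forces in N, time in s.
With the tool pointing down it reaches from about 0.3 to 0.75 m from the base axis. Payload 8.5 kg.
Tool frame: the origin (TCP) lies at the very end of the fingers, on their centre line; the grasp point (between the pads) lies 19 mm behind it (env.hold_point_z is the distance from the TCP to the grasp point, in m); z points along the fingers, y is the line along which they close (so a half turn about z gives the same grasp; the last joint's range is limited). The gripper opens to 85 mm and grips with 20 to 120 N. Pads are 22 mm wide; open, the fingers measure 114 mm over their backs; the gripper's body (76 mm by 85 mm) begins 54 mm behind the grasp point. The pads swing forward as they close: fully open they stand 13 mm farther back than shut.
Start: joints at [-77.538, 21.807, 74.336, -0, 83.858, -12.336], TCP at [0.231, -0.499, 0.203] pointing down, gripper open.
Joint ranges: [-178.18, 178.18], [-50.72, 133.34], [12.68, 142.11], [-81.47, 261.47], [9.98, 163.14], [-165.26, 165.26]. Speed limits (degrees/s): [136.94, 136.94, 180, 180, 180, 180].

## Interface

Orientations are given as a 3x3 rotation matrix whose columns are the frame's x, y, z axes.
In Python, from rig import env, optics gives the robot as it stands.
- The arm moves only by the shell command python3 -m jog 'ROWS' [OPENING] [FORCE]. ROWS is JSON, a list of rows, each an object with "linear": the shift along the tool's x, y, z in units of 40 mm (1.0 is 40 mm), a list of three; "roll": the turn about the tool's z in units of 5 degrees (1.0 is 5 degrees). A call has 1 to 12 rows; each row shifts and turns the commanded pose from where the row before left it, along the tool's axes as they then stand; what a row does not reach is not made up. A row lasts 1/12 s, in which the tool goes at most 41.7 mm and 7.16 degrees, less where a joint would pass 70% of its speed; a pose out of reach is approached as far as the arm can. A call is refused whole if a number of a shift passes 1 or a number of a turn 1, either way. A call with a gripper value outside its range is refused whole. OPENING is the opening, from -1 (shut) to 1 (fully open), set as the call begins (- or left out, the last holds). The fingers move at their own pace and stop on an object; FORCE is the grip in N (left out, the last holds). Time passes only in rows, so rows that do not move let the fingers close. It gives the time, the measured TCP pose, the force, the opening and the grip force at its end, in the units of the state.
- env.observe(): the state, without advancing time (a new reading comes with each control period).
- optics.get_image(name): name is "scene" or "top" or "wrist"; returns the picture (480x640x3 uint8, red, green, blue); there is no depth.
- optics.calibration(name): a dict with "fov_y" (degrees; the focal length in pixels is half the picture's height over the tangent of half this angle, whatever the lens; pixels are square), "cx", "cy" (the principal point, pixels), "D" ([k1, k2, p1, p2, k3] as OpenCV has them; the pictures are not rectified), "T" (4x4, takes a point from camera to world coordinates). Camera axes: x right, y down, z forward; pixel columns grow to the right and rows downward; lengths in m; the calibration is good to about 2 mm. A picture is of the moment at which its call begins: read the wrist's pose just before it. calibration takes no time and is no camera call; for the wrist camera it gives the pose at the moment of the call.
- env.close_job(): hands the job in; it is judged then, once.
The state is a dict: "time_s": time; "q": joint angles; "qvel": joint speeds; "joint_efforts": joint torques, N m; "position": TCP position; "tool_rot": TCP orientation; "ft_force": force on the tool from outside, world axes, zero at the start; "wrist_torque": the same for the moment, N m; "grip_width": finger opening in m; "gripper_force": force on a finger pad.
Only numpy, scipy, OpenCV 4.12 (cv2) and the standard library are available. Lean on these libraries where they do the work, as an engineer would, in place of code of your own. Each camera call takes 0.05 s, during which the arm holds its last target. There are 200 camera calls.

## Working session

There is one attempt and no reset: what is moved stays moved. The work goes in short steps, Python scripts to look and compute and a shell command to move; the robot and the scene stay as the last step left them, time stands still between calls to the robot, and variables do not carry over. Pictures are saved under pics/ and viewed, at most 10 in all, crops included, and the job is handed in when it is done.

```bash
ls; mkdir -p pics; cat > h.py <<'E'
import numpy as np, cv2
from rig import env, optics
def cal(n):
    c=optics.calibration(n); f=240/np.tan(np.radians(c["fov_y"])/2)
    return np.array([[f,0,c["cx"]],[0,f,c["cy"]],[0,0,1.]]),np.array(c["D"],float),np.array(c["T"])
def ray(C,uv):
    K,D,T=C; p=cv2.undistortPoints(np.array([[uv]],float),K,D)[0,0]
    d=T[:3,:3]@np.r_[p,1]; return T[:3,3],d/np.linalg.norm(d)
def onz(C,uv,z):
    o,d=ray(C,uv); return o+d*(z-o[2])/d[2]
def proj(C,P):
    K,D,T=C; P=(np.atleast_2d(P)-T[:3,3])@T[:3,:3]
    return cv2.projectPoints(P.reshape(-1,1,3),np.zeros(3),np.zeros(3),K,D)[0][:,0]
def tri(C1,a,C2,b):
    o1,d1=ray(C1,a);o2,d2=ray(C2,b)
    s=np.linalg.lstsq(np.c_[d1,-d2],o2-o1,rcond=None)[0]
    p,q=o1+s[0]*d1,o2+s[1]*d2; return (p+q)/2,np.linalg.norm(p-q)
def snap(n,f):
    C=cal(n); im=np.array(optics.get_image(n)); cv2.imwrite(f"pics/{f}.png",im[:,:,::-1]); np.save(f"pics/{f}.npy",np.r_[C[0].ravel(),C[1],C[2].ravel()]); return im,C
def load(f):
    a=np.load(f"pics/{f}.npy"); return cv2.imread(f"pics/{f}.png"),(a[:9].reshape(3,3),a[9:14],a[14:].reshape(4,4))
E
python3 - <<'E'
from h import *
np.set_printoptions(precision=3,suppress=True)
for n in("scene","top","wrist"):
    im,C=snap(n,n+"0"); print(n,C[0][0,0],C[2])
s=env.observe();print(s["time_s"],s["tool_rot"],s["grip_width"],env.hold_point_z)
E
```

```text
pics
scene 611.0012419541206 [[ 0.393  0.727 -0.563  1.511]
 [ 0.919 -0.322  0.226 -0.481]
 [-0.017 -0.606 -0.795  1.385]
 [ 0.     0.     0.     1.   ]]
top 496.9977057624344 [[-0.009 -0.992  0.13   0.395]
 [-1.     0.009 -0.002 -0.103]
 [ 0.001 -0.13  -0.992  1.427]
 [ 0.     0.     0.     1.   ]]
wrist 364.3619101110558 [[ 0.419 -0.872 -0.253  0.294]
 [-0.908 -0.403 -0.117 -0.469]
 [-0.     0.279 -0.96   0.374]
 [ 0.     0.     0.     1.   ]]
0.15 [[ 0.908  0.419 -0.   ]
 [ 0.419 -0.908  0.001]
 [ 0.    -0.001 -1.   ]] 0.08570412169577943 0.0187
```

View pics/top0.png

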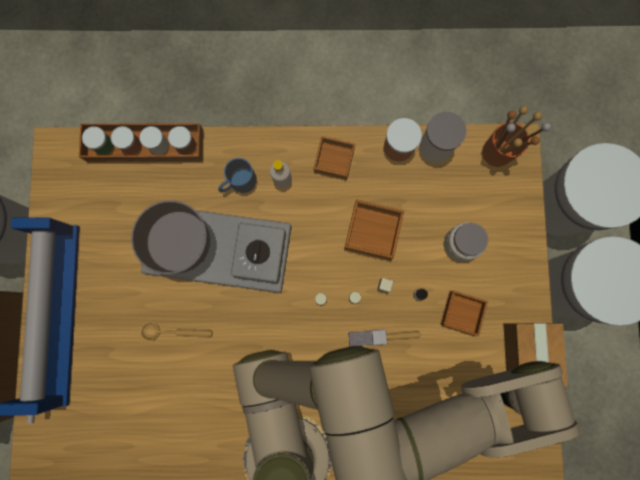

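View pics/scene0.png

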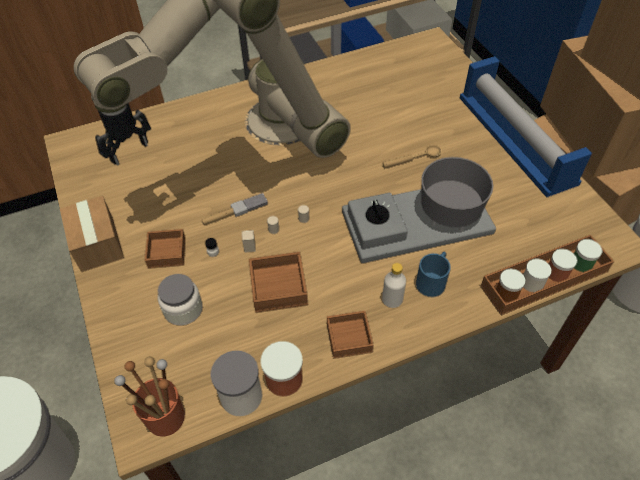

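The top view shows the cylinders at (320,299) and (355,297), the post at (386,285), the jar at (421,294), the largest box at (374,230), the bowl at (172,238) and the dial at (258,251). In the scene view the cylinders are at (303,213) and (272,224), the post at (248,240), the large box at (277,281) and the dial at (377,212).

```bash
python3 - <<'E'
from h import *
a,_=load("top0"); b,_=load("scene0")
A=cv2.resize(a[275:310,305:435],None,fx=6,fy=6,interpolation=cv2.INTER_CUBIC)
B=cv2.resize(b[195:265,200:330],None,fx=6,fy=6,interpolation=cv2.INTER_CUBIC)[:380]
cv2.imwrite("pics/crop1.png",np.vstack([A,B])[:600])
a=cv2.cvtColor(a,cv2.COLOR_BGR2HSV)
b=cv2.cvtColor(b,cv2.COLOR_BGR2HSV)
for n,p in(("top",[(320,299),(355,297),(386,285)]),("scene",[(303,208),(303,216),(272,220),(272,228),(248,234),(248,244)])):
    for q in p: print(n,q,(a if n=="top" else b)[q[1],q[0]])
print(a[320,300],b[225,290])
E
```

```text
top (320, 299) [ 28  46 176]
top (355, 297) [ 28  46 176]
top (386, 285) [ 27  48 176]
scene (303, 208) [ 19  58 208]
scene (303, 216) [ 19  56 109]
scene (272, 220) [ 19  58 206]
scene (272, 228) [ 18  62 111]
scene (248, 234) [ 19  59 204]
scene (248, 244) [ 20  58 114]
[ 18 142 140] [ 18 121 171]
```

View pics/crop1.png

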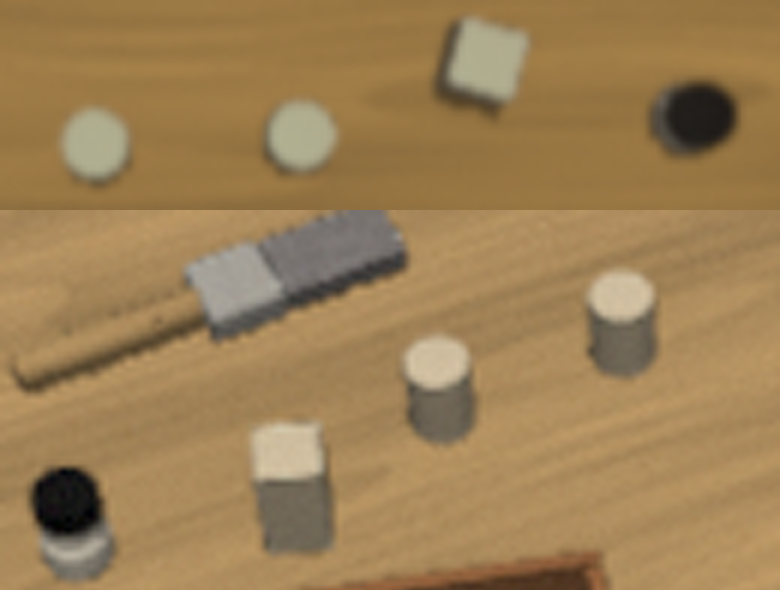

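The crop shows both round tops, the slightly rotated square post, and the black-capped jar. All are cleanly segmentable, with bright top faces and dark sides. I triangulate the tops next, and the box, bowl and dial the same way.

```bash
cat > m.py <<'E'
from h import *
np.set_printoptions(precision=4,suppress=True)
a,CA=load("top0"); b,CB=load("scene0")
ha=cv2.cvtColor(a,cv2.COLOR_BGR2HSV); hb=cv2.cvtColor(b,cv2.COLOR_BGR2HSV)
def blob(m,seed,r=40):
    n,l,s,c=cv2.connectedComponentsWithStats(m.astype(np.uint8))
    k=min(range(1,n),key=lambda i:np.hypot(*(c[i]-seed))+ (1e3 if s[i,4]<15 else 0))
    return c[k],s[k,4],(l==k).astype(np.uint8)
ma=(ha[...,1]<85)&(ha[...,2]>130); mb=(hb[...,1]<85)&(hb[...,2]>165)
if __name__=="__main__":
  for n,p,q in(("c1",(320,299),(303,208)),("c2",(355,297),(272,220)),("post",(386,285),(248,234))):
    u,A,M=blob(ma,p); v,B,N=blob(mb,q); P,e=tri(CA,u,CB,v); h=.06 if n=="post" else .045
    print(n,u,A,v,B,"tri",P,"gap",e,"onz",onz(CA,u,h)[:2],onz(CB,v,h)[:2])
    ct=cv2.findContours(M,cv2.RETR_EXTERNAL,cv2.CHAIN_APPROX_NONE)[0][0][:,0].astype(float)
    W=np.array([onz(CA,x,h)[:2] for x in ct]); r=cv2.minAreaRect((W*1000).astype(np.float32)); print("  rect",r)
  # jar cap
  k,A,_=blob(ha[...,2]<60,(421,294)); print("jar",k,A,onz(CA,k,.05))
A=cv2.resize(a[195:295,130:300],None,fx=4,fy=4,interpolation=cv2.INTER_CUBIC)
B=cv2.resize(b[185:260,340:410],None,fx=4,fy=4,interpolation=cv2.INTER_CUBIC)
Bx=cv2.resize(a[195:270,335:410],None,fx=3,fy=3,interpolation=cv2.INTER_CUBIC)
o=np.zeros((600,800,3),np.uint8); o[:400,:680]=A
o2=np.zeros((600,800,3),np.uint8)
o=cv2.resize(o[:400,:680],(510,300)); 
f=np.zeros((600,800,3),np.uint8); f[:300,:510]=o; f[300:600,:280]=B; f[300:525,300:525]=Bx
f[300:600,530:800]=cv2.resize(b[250:315,245:310],(270,300))
cv2.imwrite("pics/crop2.png",f)
E
python3 m.py
```

```text
c1 [320.301  298.6311] 103 [303.029  208.7681] 69 tri [ 0.434  -0.0963  0.0467] gap 0.0008616551248920337 onz [ 0.4342 -0.0959] [ 0.4325 -0.0962]
  rect ((434.5540466308594, -95.06489562988281), (27.662641525268555, 30.265432357788086), 89.45245361328125)
c2 [354.703  297.0792] 101 [272.1892 219.8108] 74 tri [ 0.4372 -0.1917  0.0475] gap 0.0016124881324481664 onz [ 0.4376 -0.1911] [ 0.4349 -0.1919]
  rect ((437.5448913574219, -191.38131713867188), (29.475221633911133, 28.534536361694336), 25.836170196533203)
post [385.9231 284.3923] 130 [247.219  234.7238] 105 tri [ 0.4708 -0.2767  0.0621] gap 0.0010774454825352984 onz [ 0.471  -0.2765] [ 0.4689 -0.2769]
  rect ((470.8740234375, -276.3104248046875), (30.638813018798828, 31.3908748626709), 73.468994140625)
jar [421.0115 294.092 ] 87 [ 0.4441 -0.3737  0.05  ]
```

View pics/crop2.png

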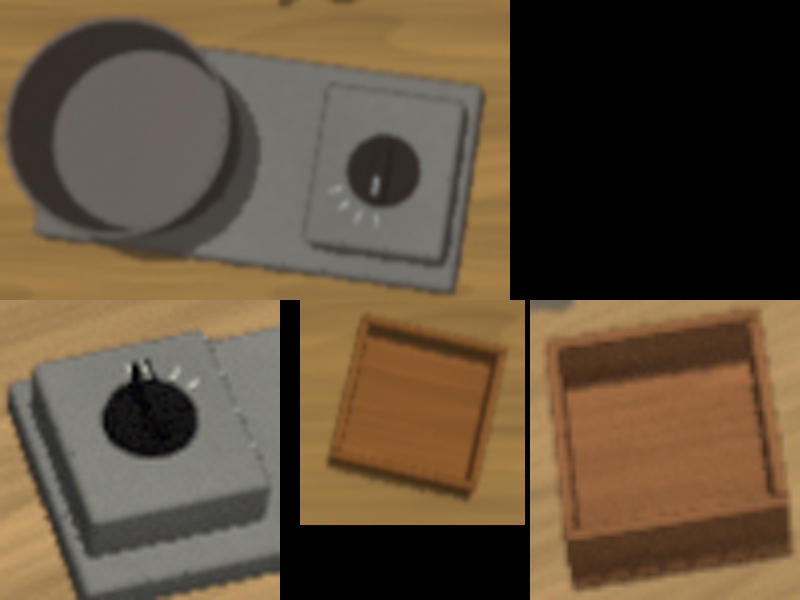

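The crop shows the tumbler turned about -8°, with the bowl on its +y side, the bar pointer towards the robot, and the ticks clockwise from it. The largest box's rim corners are in the top view at about (357,200), (403,212), (392,260) and (345,249).

```bash
cat > m2.py <<'E'
from m import *
T=[(391.7,260),(344.7,249),(357,200.3),(403.3,211.7)]; S=[(249.3,259.1),(300.4,252.2),(307.6,293.8),(255.1,300.9)]
P=[]
for t,s in zip(T,S):
    p,e=tri(CA,t,CB,s); P.append(p); print("box corner",p,e)
P=np.array(P); print("box c",P.mean(0),"sides",np.linalg.norm(P-np.roll(P,1,0),axis=1)); 
W=np.array([onz(CA,t,.055) for t in T]); d=W[2]-W[1]; d2=W[1]-W[0]; print("box onz",W.mean(0),np.degrees(np.arctan2(d[1],d[0])),np.degrees(np.arctan2(d2[1],d2[0]))-90,np.linalg.norm(d),np.linalg.norm(d2))
# dial
u,A,M=blob(ha[...,2]<70,(258,251)); v,B,N=blob(hb[...,2]<50,(377,212)); print("dial",u,A,v,B,tri(CA,u,CB,v),onz(CA,u,.083),onz(CB,v,.09))
for t in [(132,238),(207.5,241),(170,200.7),(173,274.3)]: print("bowl rim",onz(CA,t,.145))
for t in [(420,188),(491,188),(457,162),(452,212)]: print("bowl rim S",onz(CB,t,.145))
w=(ha[...,2]>125)&(ha[...,1]<60); n,l,s,c=cv2.connectedComponentsWithStats(w[240:275,235:270].astype(np.uint8))
for i in range(1,n): print("white",c[i]+[235,240],s[i,4],onz(CA,c[i]+[235,240],.109),onz(CA,c[i]+[235,240],.075))
# deck edges: far edge at z=.03
for e in [(480/3+130,88/3+195),(205/3+130,50/3+195),(455/3+130,290/3+195),(190/3+130,258/3+195),(330/3+130,85/3+195),(465/3+130,105/3+195),(306/3+130,240/3+195),(442/3+130,262/3+195)]: print("edge",e,onz(CA,e,.03),onz(CA,e,.075)[:2])
E
python3 m2.py
```

```text
box corner [ 0.5396 -0.2965  0.0458] 0.00087380310136524
box corner [ 0.5726 -0.1635  0.0449] 0.0041234178454771985
box corner [ 0.7097 -0.1992  0.0542] 0.005201742257399707
box corner [ 0.6755 -0.3295  0.0541] 0.003519903092090556
box c [ 0.6243 -0.2472  0.0497] sides [0.1401 0.1371 0.142  0.1347]
box onz [ 0.6232 -0.2481  0.055 ] -14.878040400967127 -13.813786968699361 0.14281242516138573 0.13372969040657975
dial [257.488  251.4641] 418 [376.938  213.8789] 355 (array([0.5626, 0.0739, 0.0815]), np.float64(0.0003351838839802702)) [0.5625 0.0738 0.083 ] [0.5687 0.0701 0.09  ]
bowl rim [0.5929 0.391  0.145 ]
bowl rim [0.5833 0.1957 0.145 ]
bowl rim [0.6911 0.296  0.145 ]
bowl rim [0.4974 0.2824 0.145 ]
bowl rim S [0.574  0.1945 0.145 ]
bowl rim S [0.6523 0.3697 0.145 ]
bowl rim S [0.5295 0.337  0.145 ]
bowl rim S [0.6833 0.2299 0.145 ]
white [255. 255.] 1 [0.5498 0.077  0.109 ] [0.5538 0.0816 0.075 ]
white [241.3077 257.7692] 13 [0.5427 0.1133 0.109 ] [0.5465 0.1189 0.075 ]
white [244.4 262.8] 10 [0.5291 0.1049 0.109 ] [0.5326 0.1103 0.075 ]
white [248.9091 266.7273] 11 [0.5185 0.0928 0.109 ] [0.5217 0.0979 0.075 ]
white [255.     267.7778] 9 [0.5156 0.0766 0.109 ] [0.5187 0.0813 0.075 ]
edge (290.0, 224.33333333333334) [ 0.6462 -0.0112  0.03  ] [ 0.6381 -0.0141]
edge (198.33333333333331, 211.66666666666666) [0.6851 0.2503 0.03  ] [0.6758 0.239 ]
edge (281.66666666666663, 291.6666666666667) [0.455  0.0122 0.03  ] [0.4531 0.0085]
edge (193.33333333333334, 281.0) [0.4873 0.2597 0.03  ] [0.4843 0.248 ]
edge (240.0, 223.33333333333334) [0.6503 0.1312 0.03  ] [0.6421 0.1237]
edge (285.0, 230.0) [0.6299 0.0031 0.03  ] [ 0.6224 -0.0004]
edge (232.0, 275.0) [0.5031 0.1518 0.03  ] [0.4996 0.1436]
edge (277.33333333333337, 282.3333333333333) [0.4812 0.0244 0.03  ] [0.4785 0.0203]
```

```bash
cat > go.py <<'E'
import sys; from h import *
def go(x,y,z,th):
    s=env.observe(); R=np.array(s["tool_rot"]); p=np.array(s["position"])
    d=R.T@(np.array([x,y,z])-p)/.04; t0=np.degrees(np.arctan2(R[1,0],R[0,0]))
    print("t %.2f pos"%s["time_s"],p.round(4),"yaw %.1f"%t0,"w %.4f F"%s["grip_width"],np.round(s["ft_force"],1),"-> shift",d.round(2),"roll %.2f"%(((t0-th+180)%360-180)/5))
if __name__=="__main__": go(*map(float,sys.argv[1:5]))
E
python3 go.py .4705 -.277 .2 73.5
```

```text
t 0.15 pos [ 0.2306 -0.499   0.2024] yaw 24.8 w 0.0857 F [-0.1 -1.1 -0.5] -> shift [ 7.77 -2.52  0.07] roll -9.74
```

```bash
python3 -m jog '[{"linear":[0.7,-0.23,0]},{"linear":[0.7,-0.23,0]},{"linear":[0.7,-0.23,0]},{"linear":[0.7,-0.23,0]},{"linear":[0.7,-0.23,0]},{"linear":[0.7,-0.23,0]},{"linear":[0.7,-0.23,0]},{"linear":[0.7,-0.23,0]},{"linear":[0.7,-0.23,0]},{"linear":[0.7,-0.23,0]},{"linear":[0.7,-0.23,0]}]' 0.45 40
python3 -m jog '[{"linear":[0,0,0],"roll":-1},{"linear":[0,0,0],"roll":-1},{"linear":[0,0,0],"roll":-1},{"linear":[0,0,0],"roll":-1},{"linear":[0,0,0],"roll":-1},{"linear":[0,0,0],"roll":-1},{"linear":[0,0,0],"roll":-1},{"linear":[0,0,0],"roll":-1},{"linear":[0,0,0],"roll":-1},{"linear":[0,0,0],"roll":-0.74},{"linear":[0,0,0]}]'
python3 go.py .4705 -.277 .12 73.5
```

```text
t 0.15 pos [ 0.2306 -0.499   0.2024] yaw 24.8 w 0.0857 F [-0.1 -1.1 -0.5] -> shift [ 7.77 -2.52  2.07] roll -9.74invalid input
invalid input
```

```bash
python3 -m jog '[{"linear":[0.7,-0.23,0],"roll":0},{"linear":[0.7,-0.23,0],"roll":0},{"linear":[0.7,-0.23,0],"roll":0},{"linear":[0.7,-0.23,0],"roll":0},{"linear":[0.7,-0.23,0],"roll":0},{"linear":[0.7,-0.23,0],"roll":0},{"linear":[0.7,-0.23,0],"roll":0},{"linear":[0.7,-0.23,0],"roll":0},{"linear":[0.7,-0.23,0],"roll":0},{"linear":[0.7,-0.23,0],"roll":0},{"linear":[0.7,-0.23,0],"roll":0}]' 0.45 40
python3 -m jog '[{"linear":[0,0,0],"roll":-1},{"linear":[0,0,0],"roll":-1},{"linear":[0,0,0],"roll":-1},{"linear":[0,0,0],"roll":-1}]'
python3 go.py .4705 -.277 .12 73.5; python3 -m jog --help | head -20
```

```text
time_s: 1.07
position: [0.4687, -0.277, 0.2027]
tool_rot: [[0.908, 0.419, -0.0], [0.419, -0.908, 0.0], [-0.0, -0.0, -1.0]]
ft_force: [-0.6, -0.8, 0.3]
grip_width: 0.062
gripper_force: 0.0
time_s: 1.4
position: [0.4679, -0.2779, 0.2026]
tool_rot: [[0.706, 0.708, -0.001], [0.708, -0.706, 0.0], [-0.0, -0.001, -1.0]]
ft_force: [-0.9, -0.1, 0.2]
grip_width: 0.0619
gripper_force: 0.0
t 1.40 pos [ 0.4679 -0.2779  0.2026] yaw 45.1 w 0.0619 F [-0.9 -0.1  0.2] -> shift [0.06 0.03 2.06] roll -5.68invalid input: not JSON, or not a number
```

Works. I finish the roll, descend to hover, and look through the wrist camera.

```bash
python3 -m jog '[{"linear":[0,0,0],"roll":-1},{"linear":[0,0,0],"roll":-1},{"linear":[0,0,0],"roll":-1},{"linear":[0,0,0],"roll":-1},{"linear":[0,0,0],"roll":-1},{"linear":[0,0,0],"roll":-0.7},{"linear":[0,0,0],"roll":0}]' >/dev/null
python3 - <<'E'
from h import *
snap("wrist","w1")
E
python3 go.py .4705 -.277 .016 73.5
```

```text
t 2.03 pos [ 0.4677 -0.2782  0.2027] yaw 73.2 w 0.0618 F [-0.6 -0.3  1.3] -> shift [0.05 0.06 4.67] roll -0.05
```

View pics/w1.png

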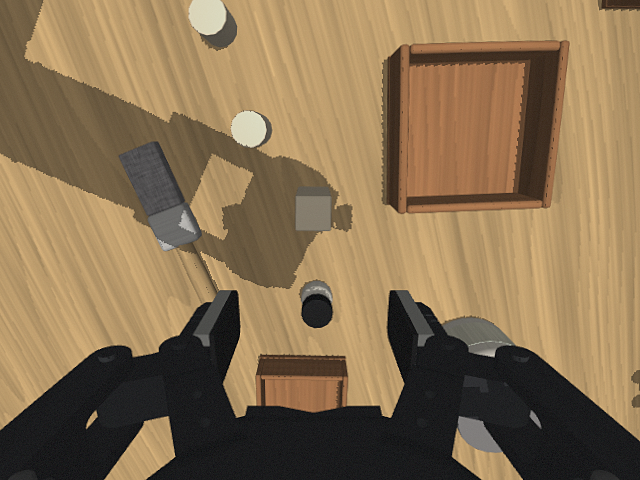

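The wrist view shows the post top at (313,212) squared to the fingers, cylinder tops at (251,129) and (208,15), and the box with rim corners near (405,45), (568,42), (550,206) and (402,212). I cross-check these positions with it.

```bash
python3 - <<'E'
from h import *
np.set_printoptions(precision=4,suppress=True)
im,C=load("w1"); _,CA=load("top0")
for n,u,h,t in(("post",(313,213.5),.06,(385.9,284.4)),("c2",(251,128.5),.045,(354.7,297.1)),("c1",(208,15),.045,(320.3,298.6))): print(n,onz(C,u,h),tri(C,u,CA,t))
P=np.array([onz(C,u,.055) for u in[(405,45),(568,42),(550,206),(402,212)]]);print(P,P.mean(0))
print("floor",np.mean([onz(C,u,.008) for u in[(412,61),(527,61),(517,194),(411,198)]],0))
h=cv2.cvtColor(im,cv2.COLOR_BGR2HSV)
m=((h[...,1]<75)&(h[...,2]>105))[180:235,290:338].astype(np.uint8); 
ct=max(cv2.findContours(m,0,1)[0],key=cv2.contourArea); r=cv2.minAreaRect(ct);print(r)
E
```

```text
post [ 0.4668 -0.2755  0.06  ] (array([ 0.469 , -0.2725,  0.0808]), np.float64(0.0030979934674646293))
c2 [ 0.4358 -0.1907  0.045 ] (array([ 0.4371, -0.1909,  0.0526]), np.float64(0.0006474849553773441))
c1 [ 0.4312 -0.0957  0.045 ] (array([ 0.433 , -0.0966,  0.0493]), np.float64(0.002553169586432517))
[[ 0.5767 -0.165   0.055 ]
 [ 0.7068 -0.1983  0.055 ]
 [ 0.6748 -0.3309  0.055 ]
 [ 0.5434 -0.298   0.055 ]] [ 0.6255 -0.248   0.055 ]
floor [ 0.6314 -0.2505  0.008 ]
((23.0, 33.0), (34.0, 36.0), 90.0)
```

```bash
python3 -m jog '[{"linear":[0,0,0.8],"roll":0},{"linear":[0.03,0.03,0.8],"roll":0},{"linear":[0,0,0.8],"roll":0},{"linear":[0,0,0.8],"roll":0},{"linear":[0,0,0.7],"roll":0},{"linear":[0,0,0.5],"roll":0},{"linear":[0,0,0.27],"roll":0},{"linear":[0,0,0],"roll":0}]' >/dev/null
python3 go.py .469 -.2765 .016 73.2
python3 -m jog '[{"linear":[0,0,0],"roll":0},{"linear":[0,0,0],"roll":0},{"linear":[0,0,0],"roll":0},{"linear":[0,0,0],"roll":0},{"linear":[0,0,0],"roll":0},{"linear":[0,0,0],"roll":0}]' -1 40
python3 -m jog '[{"linear":[0,0,-0.4],"roll":0},{"linear":[0,0,-0.8],"roll":0},{"linear":[0,0,-0.8],"roll":0},{"linear":[0,0,-0.5],"roll":0},{"linear":[0,0,0],"roll":0}]' |tail -3
python3 go.py .6245 -.248 .116 73.2
```

```text
t 2.70 pos [ 0.4682 -0.2765  0.0137] yaw 73.2 w 0.0623 F [-0.6 -0.2 -0.6] -> shift [ 0.01  0.02 -0.06] roll -0.01
time_s: 3.2
position: [0.4697, -0.2779, 0.0173]
tool_rot: [[0.288, 0.958, 0.002], [0.958, -0.288, -0.002], [-0.001, 0.002, -1.0]]
ft_force: [-2.5, 0.4, 6.3]
grip_width: 0.031
gripper_force: 41.4
ft_force: [0.9, -0.7, -0.3]
grip_width: 0.0314
gripper_force: 40.6
t 3.62 pos [ 0.4709 -0.2787  0.1207] yaw 73.3 w 0.0314 F [ 0.9 -0.7 -0.3] -> shift [1.84 3.46 0.14] roll 0.02
```

```bash
python3 -m jog '[{"linear":[0.2,0.4,0],"roll":0},{"linear":[0.32,0.6,0],"roll":0},{"linear":[0.4,0.7,0],"roll":0},{"linear":[0.4,0.7,0],"roll":0},{"linear":[0.32,0.66,0],"roll":0},{"linear":[0.2,0.4,0],"roll":0},{"linear":[0,0,0],"roll":0},{"linear":[0,0,0],"roll":0}]' >/dev/null
python3 go.py .6245 -.248 .030 73.2; python3 - <<'E'
from h import *
for n in("wrist","scene"):snap(n,n+"_b")
E
```

```text
t 4.28 pos [ 0.6231 -0.2461  0.1147] yaw 73.4 w 0.0312 F [-0.5 -0.  -0.8] -> shift [-0.04  0.05  2.12] roll 0.03
```

View pics/wrist_b.png

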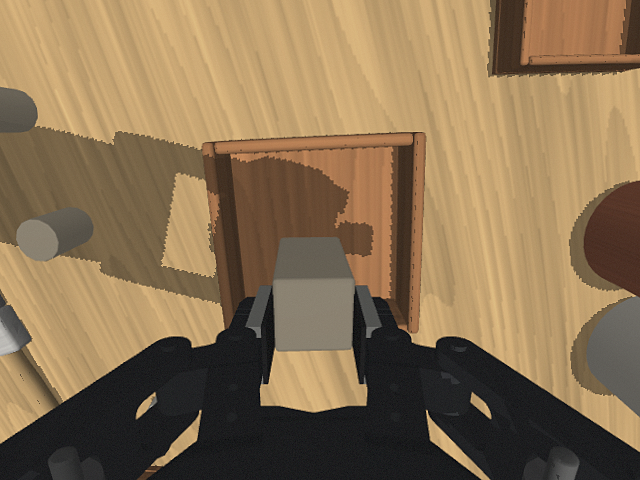

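The post is held upright between the pads at (313,300), over the box, with the box rim at x 205–425. I lower it to just above the floor, touch down and release.

```bash
python3 -m jog '[{"linear":[0,0,0.4],"roll":0},{"linear":[0,0.04,0.6],"roll":0},{"linear":[0,0,0.6],"roll":0},{"linear":[0,0,0.3],"roll":0},{"linear":[0,0,0.15],"roll":0},{"linear":[0,0,0.05],"roll":0},{"linear":[0,0,0],"roll":0}]' >/dev/null
python3 go.py .6245 -.248 .0253 73.2
python3 -m jog '[{"linear":[0,0,0.03],"roll":0},{"linear":[0,0,0.03],"roll":0},{"linear":[0,0,0],"roll":0}]' >/dev/null
python3 go.py .6245 -.248 .0253 73.2
```

```text
t 4.97 pos [ 0.6246 -0.2475  0.0328] yaw 73.3 w 0.0309 F [-0.1 -0.2 -0.9] -> shift [-0.01 -0.    0.19] roll 0.02
t 5.22 pos [ 0.6248 -0.2473  0.0304] yaw 73.3 w 0.0309 F [ 0.5 -0.3 -0.5] -> shift [-0.02 -0.    0.13] roll 0.02
```

```bash
python3 -m jog '[{"linear":[0,0,0.04],"roll":0},{"linear":[0,0,0.03],"roll":0},{"linear":[0,0,0],"roll":0}]' >/dev/null
python3 go.py .6245 -.248 .0253 73.2
python3 -m jog '[{"linear":[0,0,0.03],"roll":0},{"linear":[0,0,0.02],"roll":0},{"linear":[0,0,0],"roll":0}]' >/dev/null
python3 go.py .6245 -.248 .0253 73.2
```

```text
t 5.47 pos [ 0.6245 -0.2471  0.0267] yaw 73.3 w 0.0311 F [ 0.   0.1 -0.3] -> shift [-0.02  0.01  0.04] roll 0.02
t 5.72 pos [ 0.6247 -0.2472  0.0254] yaw 73.3 w 0.0311 F [-1.   0.2  3.4] -> shift [-0.02  0.    0.  ] roll 0.02
```

```bash
python3 -m jog '[{"linear":[0,0,0],"roll":0},{"linear":[0,0,0],"roll":0},{"linear":[0,0,0],"roll":0},{"linear":[0,0,0],"roll":0}]' 0.3 40 | tail -3
python3 -m jog '[{"linear":[0,0,-0.3],"roll":0},{"linear":[0,0,-0.5],"roll":0},{"linear":[0,0,-0.8],"roll":0},{"linear":[0,0,-0.9],"roll":0},{"linear":[0,0,-0.6],"roll":0},{"linear":[0,0,-0.2],"roll":0},{"linear":[0,0,0],"roll":0}]' >/dev/null
python3 go.py .4365 -.191 .1 73.2; python3 - <<'E'
from h import *
snap("wrist","w2")
E
```

```text
ft_force: [-0.6, 0.4, -0.0]
grip_width: 0.0556
gripper_force: 0.0
t 6.63 pos [ 0.6253 -0.2476  0.16  ] yaw 73.3 w 0.0550 F [ 1.1 -0.3 -0.5] -> shift [-0.   -4.94  1.48] roll 0.02
```

```bash
python3 -m jog '[{"linear":[0,-0.4,0],"roll":0},{"linear":[0,-0.7,0],"roll":0},{"linear":[0,-0.85,0],"roll":0},{"linear":[0,-0.85,0],"roll":0},{"linear":[0,-0.85,0],"roll":0},{"linear":[0,-0.7,0],"roll":0},{"linear":[0,-0.4,0],"roll":0},{"linear":[0,-0.19,0],"roll":0},{"linear":[0,0,0],"roll":0}]' >/dev/null
python3 go.py .4365 -.191 .010 73.2; python3 - <<'E'
from h import *
im,C=snap("wrist","w3"); t,_=snap("top","t3")
np.set_printoptions(precision=4,suppress=True)
print("expected c1,c2,post px",proj(C,[[.4335,-.0962,.045],[.4365,-.191,.045],[.6245,-.248,.068]]))
o=np.zeros((480,800,3),np.uint8);o[:,:640]=im[:,:,::-1];o[:160,640:]=cv2.resize(t[195:275,335:415,::-1],(160,160));cv2.imwrite("pics/w3b.png",o)
E
```

```text
t 7.43 pos [ 0.434  -0.1897  0.1561] yaw 73.3 w 0.0554 F [ 0.1 -0.4  1.2] -> shift [-0.02  0.08  3.65] roll 0.01
expected c1,c2,post px [[278.166  106.9806]
 [318.6488 225.3818]
 [578.0778 233.802 ]]
```

View pics/w3b.png

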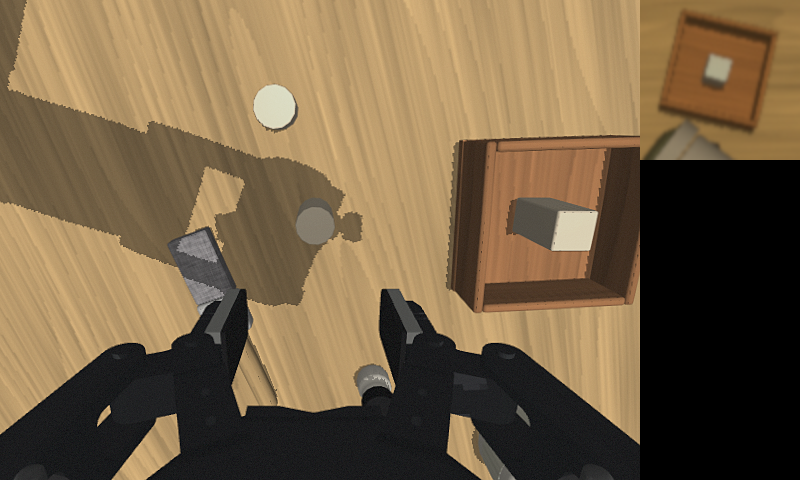

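The post stands upright in the middle of the box, around (575,230). Cylinder 2's top is at (315,225) and cylinder 1's at (275,106), both within about 2 mm of where I expected them. I descend and grasp.

```bash
python3 -m jog '[{"linear":[-0.02,0.02,0.5],"roll":0},{"linear":[0,0,0.8],"roll":0},{"linear":[0,0,0.8],"roll":0},{"linear":[0,0,0.7],"roll":0},{"linear":[0,0,0.5],"roll":0},{"linear":[0,0,0.25],"roll":0},{"linear":[0,0,0.1],"roll":0},{"linear":[0,0,0],"roll":0}]' >/dev/null
python3 go.py .4355 -.191 .010 73.2
python3 -m jog '[{"linear":[0,0,0],"roll":0},{"linear":[0,0,0],"roll":0},{"linear":[0,0,0],"roll":0},{"linear":[0,0,0],"roll":0},{"linear":[0,0,0],"roll":0},{"linear":[0,0,0],"roll":0}]' -1 40
python3 -m jog '[{"linear":[0,0,-0.3],"roll":0},{"linear":[0,0,-0.7],"roll":0},{"linear":[0,0,-0.9],"roll":0},{"linear":[0,0,-0.9],"roll":0},{"linear":[0,0,-0.9],"roll":0},{"linear":[0,0,-0.8],"roll":0},{"linear":[0,0,-0.4],"roll":0},{"linear":[0,0,0],"roll":0}]' |tail -3
python3 go.py .600 .320 .22 73.2
```

```text
t 8.20 pos [ 0.4362 -0.1914  0.0098] yaw 73.3 w 0.0556 F [0.6 0.5 0.2] -> shift [ 0.   -0.02 -0.01] roll 0.02
time_s: 8.7
position: [0.4364, -0.1918, 0.0117]
tool_rot: [[0.287, 0.958, 0.002], [0.958, -0.287, -0.001], [-0.001, 0.002, -1.0]]
ft_force: [0.6, 0.8, 6.2]
grip_width: 0.0293
gripper_force: 39.7
ft_force: [0.1, -0.3, -0.8]
grip_width: 0.0292
gripper_force: 39.8
t 9.37 pos [ 0.4369 -0.1921  0.2105] yaw 73.3 w 0.0292 F [ 0.1 -0.3 -0.8] -> shift [13.43  0.23 -0.27] roll 0.02
```

```bash
python3 -m jog '[{"linear":[0.4,0,0],"roll":0},{"linear":[0.8,0.02,0],"roll":0},{"linear":[0.9,0.02,0],"roll":0},{"linear":[0.9,0.02,0],"roll":0},{"linear":[0.9,0.02,0],"roll":0},{"linear":[0.9,0.02,0],"roll":0},{"linear":[0.9,0.02,0],"roll":0},{"linear":[0.6,0.02,0],"roll":0},{"linear":[0.3,0.02,0],"roll":0},{"linear":[0,0,0],"roll":0}]' |tail -3
python3 - <<'E'
from h import *
snap("wrist","w4")
E
python3 -m jog '[{"linear":[0.4,0.02,0],"roll":0},{"linear":[0.8,0.02,0],"roll":0},{"linear":[0.9,0.02,0],"roll":0},{"linear":[0.9,0.01,0],"roll":0},{"linear":[0.9,0,0],"roll":0},{"linear":[0.9,0,0],"roll":0},{"linear":[0.9,0,0],"roll":0},{"linear":[0.6,0,0],"roll":0},{"linear":[0.4,0,0],"roll":0},{"linear":[0.1,0,0],"roll":0},{"linear":[0,0,0],"roll":0}]' |tail -3
python3 go.py .600 .320 .22 73.2
python3 - <<'E'
from h import *
a=snap("wrist","w5")[0]; b=load("w4")[0][:,:,::-1]
cv2.imwrite("pics/w45.png",np.hstack([cv2.resize(b,(400,300)),cv2.resize(a,(400,300))])[:,:,::-1])
E
```

```text
ft_force: [-0.2, -0.2, -2.0]
grip_width: 0.0291
gripper_force: 39.7
ft_force: [-0.4, 0.2, -1.1]
grip_width: 0.0296
gripper_force: 39.7
t 11.17 pos [0.599  0.3185 0.2059] yaw 73.3 w 0.0296 F [-0.4  0.2 -1.1] -> shift [ 0.04  0.01 -0.35] roll 0.02
```

View pics/w45.png

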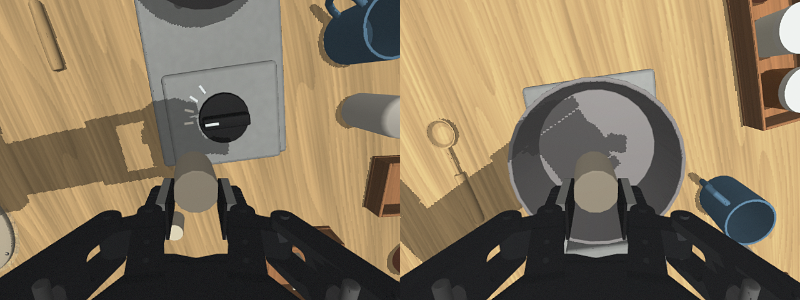

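Left picture: the dial is in clear view at about (358,187) full-size, with its white line at (338,199) and the ticks. Right picture: the cylinder is held over the bowl, whose rim spans x 176–454 with its top at 123. I measure the bowl, and the dial for later.

```bash
python3 - <<'E'
from h import *
np.set_printoptions(precision=4,suppress=True)
_,C5=load("w5"); i4,C4=load("w4"); _,CA=load("top0")
def circ(C,uv,z):
    P=np.array([onz(C,u,z)[:2] for u in uv]); A=np.c_[2*P,np.ones(len(P))]; s=np.linalg.lstsq(A,(P**2).sum(1),rcond=None)[0]
    return s[:2],np.sqrt(s[2]+s[:2]@s[:2])
print("rim wrist",circ(C5,[(176,248),(454,250),(325,123),(215,170),(415,165),(440,290)],.145))
print("floor wrist",circ(C5,[(224,238),(405,235),(322,152),(385,180)],.061))
print("rim top",circ(CA,[(132,238),(207.5,241),(170,200.7),(173,274.3)],.145))
h=cv2.cvtColor(i4,cv2.COLOR_BGR2HSV); m=(h[...,2]<55).astype(np.uint8); m[250:]=0; m[:,:310]=0; m[:,410:]=0
n,l,s,c=cv2.connectedComponentsWithStats(m); k=1+s[1:,4].argmax(); print("dial blob",c[k],s[k],onz(C4,c[k],.083),tri(C4,c[k],CA,(257.49,251.46)))
w=((h[...,2]>150)&(h[...,1]<60)).astype(np.uint8); w[:120]=0;w[225:]=0;w[:,:290]=0;w[:,390:]=0
n,l,s,c=cv2.connectedComponentsWithStats(w)
for i in range(1,n):
    if s[i,4]>8: print("white",c[i],s[i],onz(C4,c[i],.109)[:2],onz(C4,c[i],.075)[:2])
cv2.imwrite("pics/dial.png",cv2.resize(i4[100:240,270:430],None,fx=4,fy=4,interpolation=cv2.INTER_CUBIC))
E
python3 go.py .600 .320 .0727 73.2
```

```text
rim wrist (array([0.5937, 0.3033]), np.float64(0.09244026186322003))
floor wrist (array([0.5914, 0.2931]), np.float64(0.0825794677027872))
rim top (array([0.594 , 0.2931]), np.float64(0.09755335125055835))
dial blob [358.593  187.5549] [ 318  148   83   81 4983] [0.5594 0.0785 0.083 ] (array([0.5622, 0.0758, 0.0698]), np.float64(0.003775703483918308))
white [341.1812 136.8576] [ 290  120  100   57 2549] [0.5546 0.1216] [0.5569 0.1205]
white [322.3 150.8] [320 149   6   4  10] [0.539  0.1161] [0.5393 0.1143]
white [294.5556 158.7037] [290 156  13   7  27] [0.5183 0.1164] [0.5159 0.1147]
white [302.1765 177.    ] [296 175  13   5  34] [0.5197 0.1022] [0.5175 0.0988]
white [316.0667 194.5333] [315 190   3  11  15] [0.5258 0.0869] [0.5244 0.0815]
white [301.9333 196.8   ] [296 195  13   4  30] [0.5152 0.0883] [0.5125 0.083 ]
white [339.0526 198.9474] [328 196  23   7  95] [0.5413 0.0789] [0.5418 0.0724]
white [318.8889 204.8889] [318 202   3   6   9] [0.5256 0.0788] [0.5242 0.0724]
white [326.625 216.375] [323 212   9   9  16] [0.5287 0.0687] [0.5277 0.061 ]
white [384.9318 221.3636] [378 215  12  10  44] [0.5701 0.0525] [0.5743 0.0427]
t 11.22 pos [0.5989 0.3178 0.2063] yaw 73.2 w 0.0291 F [ 0.3 -1.3 -0.5] -> shift [0.06 0.01 3.34] roll 0.01
```

View pics/dial.png

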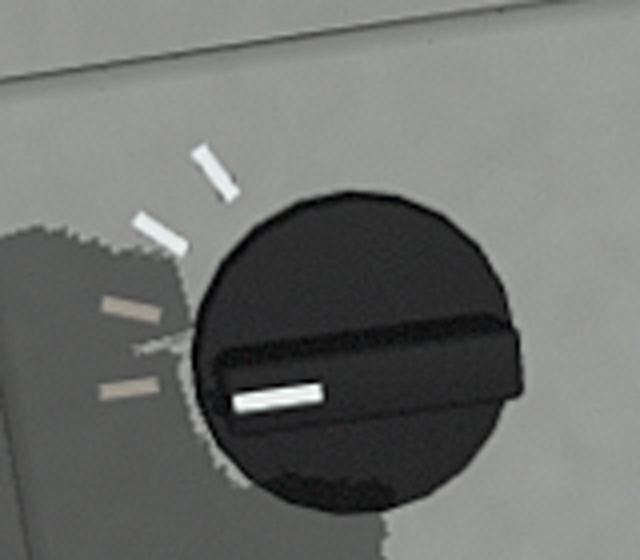

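The dial crop shows the bar grip running to the left, with its white line at the pointer end and the ticks going clockwise. The bowl centre comes out at about (0.593, 0.295) in both views. I lower the first cylinder.

```bash
python3 -m jog '[{"linear":[0.04,0,0.4],"roll":0},{"linear":[0.03,0,0.7],"roll":0},{"linear":[0,0,0.8],"roll":0},{"linear":[0,0,0.6],"roll":0},{"linear":[0,0,0.3],"roll":0},{"linear":[0,0,0.2],"roll":0},{"linear":[0,0,0.1],"roll":0},{"linear":[0,0,0],"roll":0}]' >/dev/null
python3 go.py .600 .320 .0727 73.2
python3 -m jog '[{"linear":[0,0,0.05],"roll":0},{"linear":[0,0,0.05],"roll":0},{"linear":[0,0,0],"roll":0}]' >/dev/null
python3 go.py .600 .320 .0727 73.2
```

```text
t 11.88 pos [0.5997 0.321  0.083 ] yaw 73.2 w 0.0292 F [ 0.3  0.3 -1. ] -> shift [-0.02  0.02  0.26] roll 0.01
t 12.13 pos [0.5997 0.322  0.0794] yaw 73.3 w 0.0293 F [ 0.5  0.9 -1.7] -> shift [-0.05  0.02  0.17] roll 0.02
```

```bash
python3 -m jog '[{"linear":[0,0,0.06],"roll":0},{"linear":[0,0,0.04],"roll":0},{"linear":[0,0,0],"roll":0}]' >/dev/null
python3 go.py .600 .320 .0727 73.2
python3 -m jog '[{"linear":[0,0,0.03],"roll":0},{"linear":[0,0,0.02],"roll":0},{"linear":[0,0,0],"roll":0}]' >/dev/null
python3 go.py .600 .320 .0727 73.2
```

```text
t 12.38 pos [0.5993 0.3221 0.0746] yaw 73.3 w 0.0291 F [ 0.3 -1.  -0.8] -> shift [-0.04  0.03  0.05] roll 0.02
t 12.63 pos [0.5995 0.3222 0.073 ] yaw 73.3 w 0.0291 F [-0.2  1.1  0.1] -> shift [-0.05  0.03  0.01] roll 0.02
```

```bash
python3 -m jog '[{"linear":[0,0,0.025],"roll":0},{"linear":[0,0,0.025],"roll":0},{"linear":[0,0,0],"roll":0}]' >/dev/null
python3 go.py .600 .320 .0727 73.2

```

```text
t 12.88 pos [0.5997 0.3226 0.0727] yaw 73.3 w 0.0294 F [-3.7 -0.4  8.8] -> shift [-0.06  0.02  0.  ] roll 0.02
```

Contact at the expected height. Release, rise, and go to cylinder 1.

```bash
python3 -m jog '[{"linear":[0,0,-0.02],"roll":0},{"linear":[0,0,0],"roll":0},{"linear":[0,0,0],"roll":0},{"linear":[0,0,0],"roll":0}]' 0.3 40 | tail -2
python3 -m jog '[{"linear":[0,0,-0.2],"roll":0},{"linear":[0,0,-0.4],"roll":0},{"linear":[0,0,-0.7],"roll":0},{"linear":[0,0,-0.9],"roll":0},{"linear":[0,0,-0.9],"roll":0},{"linear":[0,0,-0.4],"roll":0},{"linear":[0,0,0],"roll":0}]' >/dev/null
python3 go.py .4335 -.0962 .17 73.2; python3 - <<'E'
from h import *
snap("wrist","w6")
E
```

```text
grip_width: 0.055
gripper_force: 0.0
t 13.80 pos [0.6008 0.3225 0.2175] yaw 73.3 w 0.0556 F [ 0.  -0.5 -0.1] -> shift [-11.23  -1.01   1.12] roll 0.02
```

View pics/w6.png

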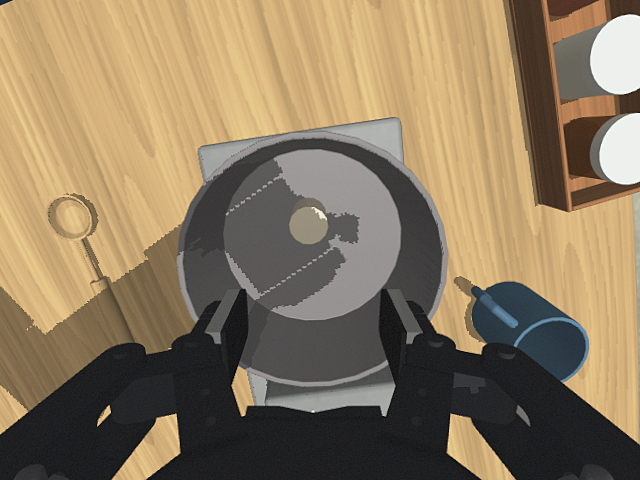

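The cylinder stands in the bowl with its top at (308,225), well off the wall, and there is room for the second on the near side. That was my tenth picture, so I check by numbers from here. On to cylinder 1.

```bash
python3 -m jog '[{"linear":[-0.4,-0.04,0],"roll":0},{"linear":[-0.8,-0.08,0],"roll":0},{"linear":[-0.9,-0.08,0],"roll":0},{"linear":[-0.9,-0.08,0],"roll":0},{"linear":[-0.9,-0.08,0],"roll":0},{"linear":[-0.9,-0.08,0],"roll":0},{"linear":[-0.9,-0.08,0],"roll":0},{"linear":[-0.9,-0.08,0],"roll":0},{"linear":[-0.9,-0.08,0],"roll":0},{"linear":[-0.9,-0.08,0],"roll":0},{"linear":[-0.9,-0.08,0],"roll":0},{"linear":[-0.8,-0.08,0],"roll":0}]' >/dev/null
python3 -m jog '[{"linear":[-0.5,-0.06,0],"roll":0},{"linear":[-0.3,-0.05,0],"roll":0},{"linear":[-0.2,-0.04,0],"roll":0},{"linear":[0,0,0],"roll":0}]' >/dev/null
python3 go.py .4335 -.0962 .010 73.2; python3 - <<'E'
from h import *
np.set_printoptions(precision=4,suppress=True)
im,C=snap("wrist","w7"); h=cv2.cvtColor(im[:,:,::-1].copy(),cv2.COLOR_BGR2HSV); u=proj(C,[[.4335,-.0962,.045]])[0]; print(u)
x,y=u.astype(int); p=h[y-40:y+40,x-40:x+40]; m=(p[...,1]<75).astype(np.uint8)
n,l,s,c=cv2.connectedComponentsWithStats(m)
for i in range(1,n):
    if s[i,4]>60: print(s[i],c[i]+u.astype(int)-40,onz(C,c[i]+u.astype(int)-40,.045)[:2])
E
```

```text
t 15.18 pos [ 0.4301 -0.0916  0.211 ] yaw 73.2 w 0.0554 F [-0.1  0.1 -0.4] -> shift [-0.09  0.12  5.02] roll -0.00
[319.7937 214.0838]
[  21   17   34   39 1031] [316.16   210.2929] [ 0.4313 -0.0917]
```

```bash
python3 -m jog '[{"linear":[-0.04,0.03,0.6],"roll":0},{"linear":[-0.03,0.03,0.9],"roll":0},{"linear":[0,0,0.9],"roll":0},{"linear":[0,0,0.9],"roll":0},{"linear":[0,0,0.8],"roll":0},{"linear":[0,0,0.5],"roll":0},{"linear":[0,0,0.3],"roll":0},{"linear":[0,0,0.1],"roll":0},{"linear":[0,0,0],"roll":0}]' >/dev/null
python3 go.py .433 -.0958 .010 73.2
python3 -m jog '[{"linear":[0,0,0],"roll":0},{"linear":[0,0,0],"roll":0},{"linear":[0,0,0],"roll":0},{"linear":[0,0,0],"roll":0},{"linear":[0,0,0],"roll":0},{"linear":[0,0,0],"roll":0}]' -1 40
python3 -m jog '[{"linear":[0,0,-0.3],"roll":0},{"linear":[0,0,-0.7],"roll":0},{"linear":[0,0,-0.9],"roll":0},{"linear":[0,0,-0.9],"roll":0},{"linear":[0,0,-0.9],"roll":0},{"linear":[0,0,-0.8],"roll":0},{"linear":[0,0,-0.5],"roll":0},{"linear":[0,0,0],"roll":0}]' |tail -3
python3 go.py .585 .267 .22 73.2
```

```text
t 15.98 pos [ 0.4322 -0.0934  0.0109] yaw 73.4 w 0.0555 F [ 0.3 -0.9  0.4] -> shift [-0.05  0.04  0.02] roll 0.03
time_s: 16.48
position: [0.4329, -0.0944, 0.0128]
tool_rot: [[0.287, 0.958, 0.002], [0.958, -0.287, -0.001], [-0.0, 0.002, -1.0]]
ft_force: [-0.6, 0.5, 6.1]
grip_width: 0.0289
gripper_force: 39.1
ft_force: [0.3, -0.3, -0.1]
grip_width: 0.0289
gripper_force: 39.8
t 17.15 pos [ 0.4338 -0.0949  0.2162] yaw 73.3 w 0.0289 F [ 0.3 -0.3 -0.1] -> shift [ 9.75  1.02 -0.1 ] roll 0.02
```

```bash
python3 -m jog '[{"linear":[0.4,0.04,0],"roll":0},{"linear":[0.8,0.08,0],"roll":0},{"linear":[0.9,0.1,0],"roll":0},{"linear":[0.9,0.1,0],"roll":0},{"linear":[0.9,0.1,0],"roll":0},{"linear":[0.9,0.1,0],"roll":0},{"linear":[0.9,0.1,0],"roll":0},{"linear":[0.9,0.1,0],"roll":0},{"linear":[0.9,0.1,0],"roll":0},{"linear":[0.9,0.1,0],"roll":0},{"linear":[0.7,0.06,0],"roll":0},{"linear":[0.4,0.02,0],"roll":0}]' >/dev/null
python3 -m jog '[{"linear":[0.2,0.01,0],"roll":0},{"linear":[0,0,0],"roll":0},{"linear":[0,0,0],"roll":0}]' |tail -2
python3 go.py .585 .267 .0738 73.2
```

```text
grip_width: 0.0289
gripper_force: 39.7
t 18.40 pos [0.5822 0.2651 0.2111] yaw 73.3 w 0.0289 F [-0.3 -0.1 -0.7] -> shift [0.07 0.06 3.43] roll 0.02
```

```bash
python3 -m jog '[{"linear":[0.02,0.03,0.4],"roll":0},{"linear":[0,0.03,0.7],"roll":0},{"linear":[0,0,0.8],"roll":0},{"linear":[0,0,0.7],"roll":0},{"linear":[0,0,0.3],"roll":0},{"linear":[0,0,0.2],"roll":0},{"linear":[0,0,0.1],"roll":0},{"linear":[0,0,0.05],"roll":0},{"linear":[0,0,0],"roll":0}]' >/dev/null
python3 go.py .585 .267 .0738 73.2
python3 -m jog '[{"linear":[0,0,0.04],"roll":0},{"linear":[0,0,0.03],"roll":0},{"linear":[0,0,0],"roll":0}]' >/dev/null
python3 go.py .585 .267 .0738 73.2
```

```text
t 19.15 pos [0.5855 0.2655 0.0825] yaw 73.3 w 0.0289 F [-0.8  0.  -1. ] -> shift [ 0.03 -0.02  0.22] roll 0.01
t 19.40 pos [0.5852 0.2658 0.0793] yaw 73.3 w 0.0289 F [-0.2  0.3 -1. ] -> shift [ 0.03 -0.01  0.14] roll 0.02
```

```bash
python3 -m jog '[{"linear":[0,0,0.05],"roll":0},{"linear":[0,0,0.03],"roll":0},{"linear":[0,0,0],"roll":0}]' >/dev/null
python3 go.py .585 .267 .0738 73.2
python3 -m jog '[{"linear":[0,0,0.03],"roll":0},{"linear":[0,0,0.02],"roll":0},{"linear":[0,0,0],"roll":0}]' >/dev/null
python3 go.py .585 .267 .0738 73.2
```

```text
t 19.65 pos [0.585  0.2658 0.0754] yaw 73.3 w 0.0288 F [ 0.2  0.1 -1.4] -> shift [ 0.03 -0.01  0.04] roll 0.02
t 19.90 pos [0.5852 0.2659 0.074 ] yaw 73.3 w 0.0287 F [-0.3  0.   1.5] -> shift [ 0.02 -0.01  0.  ] roll 0.02
```

```bash
python3 -m jog '[{"linear":[0,0,0],"roll":0},{"linear":[0,0,0],"roll":0},{"linear":[0,0,0],"roll":0},{"linear":[0,0,0],"roll":0}]' 0.3 40 | tail -2
python3 -m jog '[{"linear":[0,0,-0.2],"roll":0},{"linear":[0,0,-0.4],"roll":0},{"linear":[0,0,-0.7],"roll":0},{"linear":[0,0,-0.9],"roll":0},{"linear":[0,0,-0.9],"roll":0},{"linear":[0,0,-0.5],"roll":0},{"linear":[0,0,0],"roll":0}]' >/dev/null
python3 - <<'E'
from h import *
np.set_printoptions(precision=4,suppress=True)
im,C=snap("wrist","w8"); P=[[.5995,.322,.106],[.585,.266,.106]]; U=proj(C,P); print("expect",U)
h=cv2.cvtColor(im[:,:,::-1].copy(),cv2.COLOR_BGR2HSV); m=((h[...,1]>35)&(h[...,0]>12)&(h[...,0]<35)&(h[...,2]>70)).astype(np.uint8); m[:160]=0;m[330:]=0;m[:,:230]=0;m[:,400:]=0
n,l,s,c=cv2.connectedComponentsWithStats(m)
for i in range(1,n):
    if s[i,4]>100: print(s[i],c[i],onz(C,c[i],.106)[:2])
_,C4=load("w4")
for a,b in(((328,201.2),(350.5,197.8)),((328.8,208.8),(400.5,200))):
    A,B=onz(C4,a,.109),onz(C4,b,.109); d=B-A; print("bar",A,B,np.degrees(np.arctan2(d[1],d[0])))
E
python3 go.py .561 .076 .2 171.5
```

```text
grip_width: 0.0555
gripper_force: 0.0
expect [[308.8502 151.9767]
 [311.7605 224.1982]]
[ 291  199   38   45 1331] [308.994  221.8114] [0.5834 0.2686]
bar [0.5329 0.0796 0.109 ] [0.5497 0.0773 0.109 ] -7.779467827902031
bar [0.5319 0.0739 0.109 ] [0.5851 0.0651 0.109 ] -9.3359132013085
t 20.87 pos [0.5858 0.266  0.2208] yaw 73.3 w 0.0554 F [-0.2  0.1  0.1] -> shift [-4.73  0.77  0.51] roll -19.64
```

```bash
python3 -m jog '[{"linear":[-0.4,0.07,0],"roll":0},{"linear":[-0.8,0.13,0],"roll":0},{"linear":[-0.9,0.13,0],"roll":0},{"linear":[-0.9,0.13,0],"roll":0},{"linear":[-0.9,0.15,0],"roll":0},{"linear":[-0.5,0.1,0],"roll":0},{"linear":[-0.33,0.06,0],"roll":0},{"linear":[0,0,0],"roll":-0.5},{"linear":[0,0,0],"roll":-1},{"linear":[0,0,0],"roll":-1},{"linear":[0,0,0],"roll":-1},{"linear":[0,0,0],"roll":-1}]' >/dev/null
python3 -m jog '[{"linear":[0,0,0],"roll":-1},{"linear":[0,0,0],"roll":-1},{"linear":[0,0,0],"roll":-1},{"linear":[0,0,0],"roll":-1},{"linear":[0,0,0],"roll":-1},{"linear":[0,0,0],"roll":-1},{"linear":[0,0,0],"roll":-1},{"linear":[0,0,0],"roll":-1},{"linear":[0,0,0],"roll":-1},{"linear":[0,0,0],"roll":-1},{"linear":[0,0,0],"roll":-1},{"linear":[0,0,0],"roll":-1}]' >/dev/null
python3 -m jog '[{"linear":[0,0,0],"roll":-1},{"linear":[0,0,0],"roll":-1},{"linear":[0,0,0],"roll":-0.8},{"linear":[0,0,0],"roll":-0.3},{"linear":[0,0,0],"roll":0},{"linear":[0,0,0],"roll":0}]' >/dev/null
python3 go.py .561 .076 .2 171.5
python3 - <<'E'
from h import *
np.set_printoptions(precision=4,suppress=True)
im,C=snap("wrist","w9"); b=im[:,:,::-1].copy(); h=cv2.cvtColor(b,cv2.COLOR_BGR2HSV)
U=proj(C,[[.561,.0757,.083],[.561,.0757,.109],[.5329,.0796,.109],[.5497,.0773,.109]]); print(U)
m=(h[...,2]<60).astype(np.uint8); x,y=U[0].astype(int); q=np.zeros_like(m); q[max(0,y-80):y+80,x-80:x+80]=1; m*=q
n,l,s,c=cv2.connectedComponentsWithStats(m)
for i in range(1,n):
    if s[i,4]>300: print("dark",s[i],c[i],onz(C,c[i],.083)[:2])
w=((h[...,2]>140)&(h[...,1]<50)).astype(np.uint8)*q
n,l,s,c=cv2.connectedComponentsWithStats(w)
for i in range(1,n):
    if 20<s[i,4]<1500:
        ct=np.argwhere(l==i)[:,::-1]; vx,vy,x0,y0=cv2.fitLine(ct.astype(np.float32),2,0,.01,.01).ravel()
        A=onz(C,(x0-8*vx,y0-8*vy),.109);B=onz(C,(x0+8*vx,y0+8*vy),.109);d=B-A
        print("white",s[i],c[i],onz(C,c[i],.109)[:2],np.degrees(np.arctan2(d[1],d[0])))
E
```

```text
t 23.37 pos [0.56   0.0762 0.2171] yaw 171.3 w 0.0555 F [0.2 0.7 0.2] -> shift [-0.03 -0.    0.43] roll -0.05
[[312.9307 221.5289]
 [312.8742 229.1398]
 [312.3317 193.6433]
 [312.6994 215.0866]]
dark [ 276  179   76   81 4461] [313.5913 217.4024] [0.5575 0.0768]
white [382 141  10 148 719] [388.5911 232.4437] [0.5728 0.135 ] 173.13553525085243
white [312 156   4  15  52] [313.6154 162.9038] [0.5099 0.0841] -8.143027288909575
white [329 160   8  14  43] [332.6512 166.3023] [0.5146 0.098 ] 151.75918027419422
white [344 171  11  12  41] [348.9512 176.3171] [0.524  0.1093] 130.88292488857564
white [355 187  13   9  41] [360.878  190.9024] [0.5365 0.117 ] 110.72765503281006
white [313 195   3  20  60] [314.  204.5] [0.5415 0.0796] -8.701222105723868
white [247 292 133   5 319] [313.6332 293.906 ] [0.6165 0.0678] 81.66072545736847
```

The white line lies on the gripper's centre line (column 314 against 312.9), and its direction of -8.7° fits yaw 171.3. Before touching the dial I check by numbers that all three parts are in place, then descend.

```bash
python3 - <<'E'
from h import *
np.set_printoptions(precision=4,suppress=True)
im,C=load("w8"); h=cv2.cvtColor(im,cv2.COLOR_BGR2HSV)
for u in((309,152),(309,165),(309,222),(250,200),(340,170)): print(u,h[u[1],u[0]])
t,CT=snap("scene","t9"); h=cv2.cvtColor(t[:,:,::-1].copy(),cv2.COLOR_BGR2HSV)
for n,P in(("c1",[.5995,.322,.106]),("c2",[.585,.266,.106]),("post",[.6245,-.248,.068])):
    u=proj(CT,[P])[0]; x,y=u.astype(int); p=((h[...,1]<85)&(h[...,1]>35)&(h[...,2]>150))[y-15:y+15,x-15:x+15]
    print(n,u,p.sum(),np.argwhere(p).mean(0)[::-1]+[x-15,y-15] if p.any() else "")
E
python3 -m jog '[{"linear":[0,0,0.4],"roll":0},{"linear":[0,-0.01,0.7],"roll":0},{"linear":[0,0,0.7],"roll":0},{"linear":[0,0,0.5],"roll":0},{"linear":[0,0,0.4],"roll":0},{"linear":[0,0,0.25],"roll":0},{"linear":[0,0,0.15],"roll":0},{"linear":[0,0,0],"roll":0},{"linear":[0,0,0],"roll":0}]' >/dev/null
python3 go.py .56 .0765 .087 171.3
```

```text
(309, 152) [ 30  15 242]
(309, 165) [ 27  19 242]
(309, 222) [ 20  46 162]
(250, 200) [30  5 97]
(340, 170) [  6   8 166]
c1 [463.0687 189.816 ] 79 [462.962  189.7215]
c2 [442.9323 192.3774] 78 [442.1538 192.7179]
post [276.7651 272.1539] 124 [277.1855 271.7581]
t 24.22 pos [0.5606 0.0753 0.0943] yaw 171.3 w 0.0554 F [-0.6  0.4  0.1] -> shift [0.02 0.03 0.18] roll -0.00
```

All three tops are seen within 1 px of where they should be in the scene view. I grip the dial and turn it.

```bash
python3 -m jog '[{"linear":[0,0.02,0.1],"roll":0},{"linear":[0,0.01,0.07],"roll":0},{"linear":[0,0,0],"roll":0}]' >/dev/null
python3 go.py .56 .0765 .087 171.3
python3 -m jog '[{"linear":[0,0,0],"roll":0},{"linear":[0,0,0],"roll":0},{"linear":[0,0,0],"roll":0},{"linear":[0,0,0],"roll":0},{"linear":[0,0,0],"roll":0},{"linear":[0,0,0],"roll":0},{"linear":[0,0,0],"roll":0},{"linear":[0,0,0],"roll":0}]' -1 80
python3 go.py .56 .0765 .087 111
```

```text
t 24.47 pos [0.5603 0.0766 0.0868] yaw 171.3 w 0.0558 F [ 0.   0.4 -1. ] -> shift [ 0.01 -0.   -0.  ] roll -0.00
time_s: 25.13
position: [0.5604, 0.0765, 0.0869]
tool_rot: [[-0.988, 0.151, 0.0], [0.151, 0.988, -0.0], [-0.0, -0.0, -1.0]]
ft_force: [0.2, 0.6, 0.0]
grip_width: -0.0
gripper_force: 0.0
t 25.13 pos [0.5604 0.0765 0.0869] yaw 171.3 w -0.0000 F [0.2 0.6 0. ] -> shift [ 0.01 -0.   -0.  ] roll 12.06
```

The fingers shut on nothing, so something in the height is off. I triangulate the white line and the ticks from the two wrist places and the top view.

```bash
python3 - <<'E'
from h import *
np.set_printoptions(precision=4,suppress=True)
_,C4=load("w4");_,C9=load("w9");_,CA=load("top0")
print(C4[2][:3,3],C9[2][:3,3])
for n,a,b,c in(("line",(339.05,198.95),(314,204.5),(255,255)),("tick0",(301.93,196.8),(313.6,162.9),(255,267.8)),("tick1",(302.2,177),(332.65,166.3),(248.9,266.7))):
    print(n,"w4-w9",tri(C4,a,C9,b),"w4-top",tri(C4,a,CA,c),"w9-top",tri(C9,b,CA,c))
print(env.observe()["grip_width"],env.observe()["gripper_force"])
im,C=snap("wrist","w10"); b=im[:,:,::-1].copy(); h=cv2.cvtColor(b,cv2.COLOR_BGR2HSV)
w=((h[...,2]>130)&(h[...,1]<50)).astype(np.uint8); w[:60]=0
n,l,s,c=cv2.connectedComponentsWithStats(w)
for i in range(1,n):
    if 20<s[i,4]<1500: print("white",s[i],c[i],onz(C,c[i],.075)[:2],onz(C,c[i],.109)[:2])
print("tcp px",proj(C,[[.5604,.0765,.0869],[.5604,.0765,.109],[.5415,.0793,.109]]))
for c0 in (300,314,328): print(c0,h[180:400:10,c0,2])
E
```

```text
[0.5368 0.1298 0.3775] [0.4888 0.0873 0.3892]
line w4-w9 (array([0.5411, 0.0795, 0.1118]), np.float64(0.00032014673375351877)) w4-top (array([0.5454, 0.0779, 0.1109]), np.float64(0.008692376906084393)) w9-top (array([0.5505, 0.08  , 0.0773]), np.float64(0.00646061413719133))
tick0 w4-w9 (array([0.5125, 0.0836, 0.0771]), np.float64(0.0005270270415649567)) w4-top (array([0.5155, 0.0822, 0.0798]), np.float64(0.006172491943585734)) w9-top (array([0.5166, 0.0832, 0.063 ]), np.float64(0.006373500528476868))
tick1 w4-w9 (array([0.5176, 0.0991, 0.0775]), np.float64(0.00028458625304653753)) w4-top (array([0.5196, 0.0982, 0.0803]), np.float64(0.004043546324422044)) w9-top (array([0.5209, 0.0997, 0.0628]), np.float64(0.004065880594297775))
-2.1201413645557706e-05 0.0
white [310 171   7  25 173] [313.     182.8613] [0.5127 0.0838] [0.5083 0.0845]
white [338 177  15  24 158] [345.1646 188.4557] [0.518  0.0994] [0.5126 0.0973]
white [363 194  20  22 154] [372.8247 204.539 ] [0.5283 0.1124] [0.521  0.1078]
white [381 221  23  16 143] [392.0629 228.4895] [0.5424 0.121 ] [0.5325 0.1148]
white [310 243   7  35 245] [313. 260.] [0.5534 0.0775] [0.5415 0.0794]
tcp px [[313.0548 280.9015]
 [312.985  299.9971]
 [312.7639 260.0437]]
300 [104 101 102  70  34  24  27  25  23  29  25  92  91  92  93  35  28  34
  36  35  32  40]
314 [180 178 102  25  30  25  31 177 175 176  24  31  30  33  31  41  39  37
  39  38  35 225]
328 [101 102 104 101  31  25  26  19  28  27  25  93  90  89  92  34  32  34
  34  26  30  30]
```

```bash
python3 - <<'E'
from h import *
np.set_printoptions(linewidth=220)
im,C=load("w10"); h=cv2.cvtColor(im,cv2.COLOR_BGR2HSV)
for r in range(270,345,8): print(r,h[r,270:358:3,2])
P=[[0,-.028,.026],[0,.028,.026],[0,-.007,.026]]
c,s=np.cos(np.radians(-8.7)),np.sin(np.radians(-8.7)); R=np.array([[c,-s],[s,c]])
Q=[np.r_[[.5604,.0765]+R@np.array(p),.109] for p in((-.028,.007),(-.028,-.007),(.028,.007),(.028,-.007),(-.011,.007),(-.011,-.007))]
print("bar corners",proj(C,Q).round(0).tolist())
E
python3 -m jog '[{"linear":[0,0,0],"roll":0},{"linear":[0,0,0],"roll":0}]' -1 80
```

```text
270 [ 30  34  29  28  27  32  30  28  29  30  29  25  27  62 176 183  18  23  24  25  30  28  29  32  30  29  27  25  29  32]
278 [ 30  25  29  32  30  30  30  32  27  24  26  29  33  48  96 103  29  31  29  23  29  27  28  25  20  28  32  28  30  32]
286 [ 33  33  31  30  30  32  33  28  30  71  94  94  96  83  28  28 100  93  94  94  33  28  30  26  31  31  31  29  32  25]
294 [25 26 29 29 32 25 30 31 28 99 89 91 91 69 31 32 84 92 91 93 83 33 28 28 25 25 25 29 32 31]
302 [30 26 30 28 30 30 36 34 30 94 93 93 93 67 33 34 86 90 92 93 96 30 33 35 31 30 43 46 39 31]
310 [40 42 41 30 33 32 31 35 51 90 92 91 91 49 29 27 77 93 90 92 95 24 32 31 33 30 32 44 41 41]
318 [174 183  16  38  35  32  31  35  86  90  91  92  91  35  32  26  69  90  94  92  91  49  31  30  35  33  34  78 177 173]
326 [174 171  32  31  31  32  30  37  23 101 126 118 118  26  34  32  83 119 118 129  72  27  32  29  33  34  33  26 182 172]
334 [28 34 33 35 34 34 32 28 36 35 36 30 43 24 36 40 87 24 36 33 33 38 34 33 37 34 33 31 32 27]
342 [34 32 32 31 32 31 34 35 32 31 30 35 33 37 42 41 37 28 34 33 34 33 35 32 35 34 36 35 32 30]
bar corners [[329.0, 240.0], [297.0, 240.0], [328.0, 354.0], [298.0, 354.0], [329.0, 277.0], [297.0, 277.0]]
time_s: 25.35
position: [0.5604, 0.0765, 0.0869]
tool_rot: [[-0.988, 0.151, -0.0], [0.151, 0.988, 0.0], [0.0, 0.0, -1.0]]
ft_force: [0.2, -0.3, 0.1]
grip_width: -0.0
gripper_force: 0.0
```

```bash
python3 - <<'E'
from h import *
im,C=load("w10"); s=env.observe(); R=np.array(s["tool_rot"]); p=np.array(s["position"])
for x in(.011,0,-.011):
    print(x,[(int(1000*b),proj(C,[p+R@np.array([x,0,-b])])[0].round(0).tolist()) for b in(0,.01,.02,.03,.04,.05)])
im,C=load("w9")
U=load("w9")
h=cv2.cvtColor(im,cv2.COLOR_BGR2HSV)
m=((h[...,2]>70)&(h[...,2]<150)&(h[...,1]<40)).astype(np.uint8); m[:275]=0; m[390:]=0
n,l,s,c=cv2.connectedComponentsWithStats(m)
for i in range(1,n):
    if s[i,4]>150: print(s[i],c[i])
E
```

```text
0.011 [(0, [313.0, 260.0]), (10, [313.0, 268.0]), (20, [313.0, 275.0]), (30, [313.0, 284.0]), (40, [313.0, 294.0]), (50, [313.0, 306.0])]
0 [(0, [313.0, 281.0]), (10, [313.0, 289.0]), (20, [313.0, 298.0]), (30, [313.0, 308.0]), (40, [313.0, 319.0]), (50, [313.0, 332.0])]
-0.011 [(0, [313.0, 301.0]), (10, [313.0, 310.0]), (20, [313.0, 319.0]), (30, [313.0, 331.0]), (40, [313.0, 343.0]), (50, [313.0, 357.0])]
[ 245  275  250   69 1720] [367.44883721 301.20872093]
[ 495  275  145   81 2587] [547.48627754 302.26478547]
[205 289  35  55 687] [221.27947598 314.87772926]
[269 366  45  24 875] [291.53028571 379.07085714]
```

The pads appear about 30 mm higher in the picture than the reported fingertip. The triangulated bar is where it should be (top at 0.110), so the pads closed above it. I open and go down gently, watching the force.

```bash
python3 -m jog '[{"linear":[0,0,0],"roll":0},{"linear":[0,0,0],"roll":0},{"linear":[0,0,0],"roll":0},{"linear":[0,0,0],"roll":0},{"linear":[0,0,0],"roll":0},{"linear":[0,0,0],"roll":0}]' 0.1 80 |tail -3
python3 -m jog '[{"linear":[0,0,0.04],"roll":0},{"linear":[0,0,0.04],"roll":0},{"linear":[0,0,0],"roll":0}]' >/dev/null; python3 go.py .56 .0765 .08 171.3
python3 -m jog '[{"linear":[0,0,0.04],"roll":0},{"linear":[0,0,0.04],"roll":0},{"linear":[0,0,0],"roll":0}]' >/dev/null; python3 go.py .56 .0765 .08 171.3
```

```text
ft_force: [-0.1, -0.5, -0.4]
grip_width: 0.0468
gripper_force: 0.0
t 26.10 pos [0.5601 0.0766 0.0833] yaw 171.3 w 0.0469 F [-0.5 -0.2 -0.5] -> shift [ 0.   -0.    0.08] roll -0.00
t 26.35 pos [0.5602 0.0766 0.0802] yaw 171.3 w 0.0468 F [-0.1  0.7  0.3] -> shift [ 0. -0.  0.] roll -0.00
```

```bash
for i in 1; do :; done
python3 -m jog '[{"linear":[0,0,0.04],"roll":0},{"linear":[0,0,0.04],"roll":0},{"linear":[0,0,0],"roll":0}]' >/dev/null; python3 go.py .56 .0765 .077 171.3
python3 -m jog '[{"linear":[0,0,0.04],"roll":0},{"linear":[0,0,0.04],"roll":0},{"linear":[0,0,0],"roll":0}]' >/dev/null; python3 go.py .56 .0765 .074 171.3
python3 - <<'E'
from h import *
im,C=snap("wrist","w11"); s=env.observe(); R=np.array(s["tool_rot"]); p=np.array(s["position"]); h=cv2.cvtColor(im[:,:,::-1].copy(),cv2.COLOR_BGR2HSV)
np.set_printoptions(linewidth=250)
for r in range(230,350,10): print(r,h[r,220:400:5,2])
w=s["grip_width"]/2
print("tip inner front/back",proj(C,[p+R@np.array([a,b,0]) for a,b in((.011,-w),(.011,w),(-.011,-w),(-.011,w))]).round(0).tolist())
print("30up",proj(C,[p+R@np.array([a,b,-.03]) for a,b in((.011,-w),(.011,w),(-.011,-w),(-.011,w))]).round(0).tolist())
E
```

```text
t 26.60 pos [0.5602 0.0765 0.077 ] yaw 171.3 w 0.0469 F [ 0.2 -0.   0.8] -> shift [ 0.01 -0.   -0.  ] roll -0.00
t 26.85 pos [0.5602 0.0766 0.0738] yaw 171.3 w 0.0466 F [-0.5  0.1 -0. ] -> shift [ 0.01 -0.   -0.01] roll -0.00
230 [106 109 110 107 110 111 107 107 110 107  41  26  26  32  32  33  29  30  31  34  31  33  29  28  37  33  26  19 108 107 107 108 107 107 107 108]
240 [110 110 108 110 111 110 110 107  48  24  30  31  32  29  31  32  22  28  28  26  26  28  27  31  36  29  31  27  31  15 109 109 108 125 184 174]
250 [110 111 111 111 110 110 111  26  28  31  28  27  25  29  35  28  32  28  32  30  29  33  24  33  30  27  26  32  29  32  21 118 106 107 107 104]
260 [108 109 110 108 110 109  18  34  33  32  32  28  30  27  32  28  28  28 196 188  21  31  29  29  29  29  33  29  25  28  35  27 108 108 107 109]
270 [109 110 111 111 108 113  33  30  31  25  27  32  32  28  31  30  31  32 198 189  29  35  24  31  34  33  27  28  32  31  29  29  83 107 107 108]
280 [109 109 110 109 109 113  30  31  33  26  34  27  32  31  29  29  35  29 169 187  26  31  26  27  32  30  27  33  28  31
[... 345 characters left out ...]
 30 27 27 33 27 28 28 29 25 32 28 30 30 28 27 35 33 27 30 25 27 28 28 32 25 25 26 37 89 95 95]
320 [ 37  96  94  97  29  30  24  27 194  28  34  29  33  27  32  35  31  33  28  34  31  28  29  29  25  35  45  42  40  32  27  29  26  30  99  95]
330 [ 85 133 127  33  27  26  30  25 184 182 188  42  44  43  24  29  24  26  30  33  30  33  41  46  46  48  48  95 181 179  14  31  27  30  35 126]
340 [ 39  33 123  85  32  36  32  23 184 184 182 180 179 187  62  42  30  30  27  28  28  28  35  39 195 182 183 179 182 180 132  28  27  25  33 122]
tip inner front/back [[266.0, 261.0], [360.0, 261.0], [268.0, 301.0], [358.0, 301.0]]
30up [[257.0, 285.0], [369.0, 285.0], [260.0, 331.0], [366.0, 331.0]]
```

No contact even 9 mm below the skirt's height, so the pads really do end about 30 mm short of the reported TCP. I go on down to 0.060.

```bash

python3 -m jog '[{"linear":[0,0,0.06],"roll":0},{"linear":[0,0,0.06],"roll":0},{"linear":[0,0,0],"roll":0}]' >/dev/null; python3 go.py .56 .0765 .068 171.3
python3 -m jog '[{"linear":[0,0,0.06],"roll":0},{"linear":[0,0,0.06],"roll":0},{"linear":[0,0,0],"roll":0}]' >/dev/null; python3 go.py .56 .0765 .064 171.3
python3 -m jog '[{"linear":[0,0,0.05],"roll":0},{"linear":[0,0,0.04],"roll":0},{"linear":[0,0,0],"roll":0}]' >/dev/null; python3 go.py .56 .0765 .060 171.3
```

```text
t 27.15 pos [0.5601 0.0766 0.0688] yaw 171.3 w 0.0471 F [ 0.  -1.1  0.4] -> shift [ 0.   -0.    0.02] roll -0.00
t 27.40 pos [0.5601 0.0765 0.064 ] yaw 171.3 w 0.0471 F [ 0.  -0.4  0.5] -> shift [ 0. -0. -0.] roll -0.00
t 27.65 pos [0.5602 0.0766 0.0606] yaw 171.3 w 0.0468 F [ 0.2 -0.9  1.3] -> shift [ 0.   -0.    0.01] roll -0.00
```

```bash
python3 -m jog '[{"linear":[0,0,0],"roll":0},{"linear":[0,0,0],"roll":0},{"linear":[0,0,0],"roll":0},{"linear":[0,0,0],"roll":0},{"linear":[0,0,0],"roll":0},{"linear":[0,0,0],"roll":0},{"linear":[0,0,0],"roll":0},{"linear":[0,0,0],"roll":0}]' -1 40
python3 - <<'E'
from h import *
print(np.round(env.observe()["wrist_torque"],2))
E
```

```text
time_s: 28.32
position: [0.5604, 0.0765, 0.0611]
tool_rot: [[-0.988, 0.151, 0.0], [0.151, 0.988, -0.0], [-0.0, -0.0, -1.0]]
ft_force: [-2.1, -0.2, 4.6]
grip_width: 0.0128
gripper_force: 41.8
[0.03 0.21 0.13]
```

The bar is gripped (12.8 mm, 42 N). I raise the grip and turn.

```bash
python3 -m jog '[{"linear":[0,0,0],"roll":0},{"linear":[0,0,0],"roll":0},{"linear":[0,0,0],"roll":0.3},{"linear":[0,0,0],"roll":0.6},{"linear":[0,0,0],"roll":0.7},{"linear":[0,0,0],"roll":0.7},{"linear":[0,0,0],"roll":0.7},{"linear":[0,0,0],"roll":0.7},{"linear":[0,0,0],"roll":0.7},{"linear":[0,0,0],"roll":0.6},{"linear":[0,0,0],"roll":0},{"linear":[0,0,0],"roll":0}]' -1 80 |tail -3
python3 go.py .56 .0765 .0611 111; python3 -c "
from h import *
s=env.observe();print(np.round(s['wrist_torque'],2))
im,C=snap('wrist','w12')"
```

```text
ft_force: [-0.7, -0.2, 5.0]
grip_width: 0.0122
gripper_force: 80.7
t 29.32 pos [0.5605 0.0766 0.0612] yaw 146.3 w 0.0122 F [-0.7 -0.2  5. ] -> shift [ 0.01 -0.01  0.  ] roll 7.06
[-0.03  0.27  0.16]
```

```bash
python3 -m jog '[{"linear":[0,0,0],"roll":0.4},{"linear":[0,0,0],"roll":0.7},{"linear":[0,0,0],"roll":0.7},{"linear":[0,0,0],"roll":0.7},{"linear":[0,0,0],"roll":0.7},{"linear":[0,0,0],"roll":0.7},{"linear":[0,0,0],"roll":0.7},{"linear":[0,0,0],"roll":0.7},{"linear":[0,0,0],"roll":0.7},{"linear":[0,0,0],"roll":0.6},{"linear":[0,0,0],"roll":0.4},{"linear":[0,0,0],"roll":0}]' |tail -3
python3 -m jog '[{"linear":[0,0,0],"roll":0.06},{"linear":[0,0,0],"roll":0},{"linear":[0,0,0],"roll":0}]' >/dev/null
python3 go.py .56 .0765 .0611 111; cat > d.py <<'E'
from h import *
import sys
s=env.observe();print(np.round(s['wrist_torque'],2),s["grip_width"],s["gripper_force"])
im,C=snap('wrist',sys.argv[1]); h=cv2.cvtColor(im[:,:,::-1].copy(),cv2.COLOR_BGR2HSV)
w=((h[...,2]>110)&(h[...,1]<50)).astype(np.uint8); w[:120]=0; w[320:]=0; w[:,:180]=0; w[:,450:]=0
w=((h[...,2]>135)&(h[...,1]<50)).astype(np.uint8)*w
n,l,s,c=cv2.connectedComponentsWithStats(w)
for i in range(1,n):
    if 30<s[i,4]<900:
        ct=np.argwhere(l==i)[:,::-1]; vx,vy,x0,y0=cv2.fitLine(ct.astype(np.float32),2,0,.01,.01).ravel()
        for z in(.109,.075):
            A=onz(C,(x0-8*vx,y0-8*vy),z);B=onz(C,(x0+8*vx,y0+8*vy),z);d=B-A; m=onz(C,c[i],z)
            print(s[i],z,m[:2].round(4),"dir %.1f"%(np.degrees(np.arctan2(d[1],d[0]))%180),"from axis %.1f"%np.degrees(np.arctan2(m[1]-.0765,m[0]-.5602)))
E
python3 d.py w13
```

```text
ft_force: [-2.2, -0.2, 5.7]
grip_width: 0.012
gripper_force: 80.8
t 30.62 pos [0.5605 0.0765 0.0613] yaw 111.0 w 0.0122 F [-2.6 -0.2  6.2] -> shift [ 0.   -0.01  0.  ] roll 0.00
[-0.02  0.26  0.15] 0.012150990846545931 80.75815558433533
[223 120  39   8 163] 0.109 [0.5108 0.1381] dir 21.1 from axis 128.8
[223 120  39   8 163] 0.075 [0.5045 0.1367] dir 21.1 from axis 132.8
[180 136  21  56 599] 0.109 [0.4967 0.1203] dir 97.9 from axis 145.4
[180 136  21  56 599] 0.075 [0.4866 0.1141] dir 97.9 from axis 153.0
[180 160  23  66 507] 0.109 [0.5004 0.1112] dir 86.2 from axis 149.9
[180 160  23  66 507] 0.075 [0.4913 0.1024] dir 86.2 from axis 159.4
[309 177   8  28 224] 0.109 [0.5402 0.1253] dir 111.0 from axis 112.3
[309 177   8  28 224] 0.075 [0.542  0.1204] dir 111.0 from axis 112.5
[268 184  16  28 207] 0.109 [0.529  0.1185] dir 131.3 from axis 126.6
[268 184  16  28 207] 0.075 [0.5278 0.1118] dir 131.3 from axis 132.6
[232 204  24  25 203] 0.109 [0.5209 0.1084] dir 151.7 from axis 140.9
[232 204  24  25 203] 0.075 [0.5175 0.0989] dir 151.7 from axis 152.4
[209 235  27  18 190] 0.109 [0.5168 0.096 ] dir 171.9 from axis 155.8
[209 235  27  18 190] 0.075 [0.5122 0.0831] dir 171.9 from axis 172.2
[309 264   9  41 325] 0.109 [0.5527 0.093 ] dir 112.6 from axis 114.5
[309 264   9  41 325] 0.075 [0.5579 0.0793] dir 112.6 from axis 129.5
```

The ticks point at 171.9, 151.7, 131.3 and 111.0°. The white line reads 112.6°, about 1.5° short of the third tick, so I nudge it further.

```bash
python3 -m jog '[{"linear":[0,0,0],"roll":0.15},{"linear":[0,0,0],"roll":0.15},{"linear":[0,0,0],"roll":0},{"linear":[0,0,0],"roll":0},{"linear":[0,0,0],"roll":0},{"linear":[0,0,0],"roll":0}]' |tail -3
python3 go.py .56 .0765 .0611 111; python3 d.py w14 | grep -E "0.109.*(11.\.|10.\.)|^\["  | grep -E "^\[3|Nm|^\[-|^\[ 0|dir 11|dir 10"
python3 - <<'E'
from h import *
t,CT=snap("scene","end"); h=cv2.cvtColor(t[:,:,::-1].copy(),cv2.COLOR_BGR2HSV)
for n,P in(("c1",[.5995,.322,.106]),("c2",[.585,.266,.106]),("post",[.6245,-.248,.068])):
    x,y=proj(CT,[P])[0].astype(int); p=((h[...,1]<85)&(h[...,1]>35)&(h[...,2]>150))[y-15:y+15,x-15:x+15]; print(n,x,y,p.sum(),(np.argwhere(p).mean(0)[::-1]+[x-15,y-15]).round(1))
E
```

```text
ft_force: [-1.9, -0.6, 5.2]
grip_width: 0.0122
gripper_force: 80.8
t 31.17 pos [0.5605 0.0766 0.0612] yaw 109.5 w 0.0122 F [-1.9 -0.6  5.2] -> shift [ 0.   -0.01  0.  ] roll -0.30
[306 177   8  28 211] 0.109 [0.5405 0.1255] dir 111.2 from axis 111.9
[306 177   8  28 211] 0.075 [0.5419 0.1205] dir 111.2 from axis 112.5
[309 264   9  41 318] 0.109 [0.553  0.0933] dir 110.3 from axis 113.3
[309 264   9  41 318] 0.075 [0.5578 0.0795] dir 110.3 from axis 128.5
c1 463 189 78 [463.  189.7]
c2 442 192 78 [442.2 192.7]
post 276 272 126 [277.1 271.7]
```

The white line now reads 110.3° against 111.2° for the third tick. The dial is held at the third click, short of the stop, with every part in place.

```bash
python3 -c "
from rig import env
print(env.close_job())"
```

```text
the job is handed in; nothing more can be done
None
```

I handed in the job at about 31 s: both grinding cylinders are set down in the bowl, the kiln post is in the largest box, and the gripper is holding the dial at its third click.

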